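Hang the square-weight specimen hanger on the snap hook inside the specimen cabinet

ROBOT

A 6-joint arm with a two-finger parallel gripper is mounted at the origin on the work surface. World frame = base frame: x ahead of the robot, y to its left, z up, the work surface at z = 0. Lengths are in m, angles in rad, forces in N, time in s.
With the tool pointing down it reaches from about 0.3 to 0.875 m from the base axis. Payload 6.4 kg.
Tool frame: the origin (TCP) lies at the centre of the arm's flange, where the gripper is bolted on; the fingertips stand 173 mm ahead of it and the grasp point (between the pads) lies 155 mm ahead of it (r.grip_depth is the distance from the TCP to the grasp point, in m); z points along the fingers, y is the line along which they close (so a half turn about z gives the same grasp; the last joint's range is limited). The gripper opens to 85 mm and grips with 20 to 120 N. Pads are 22 mm wide; open, the fingers measure 114 mm over their backs; the gripper's body (76 mm by 85 mm) begins 54 mm behind the grasp point. The pads swing forward as they close: fully open they stand 13 mm farther back than shut.
Start: joints at [1.058, 0.181, 1.607, -0, 1.354, -0.206], TCP at [0.174, 0.548, 0.405] pointing down, gripper open.
Joint ranges: [-2.99, 2.99], [-0.89, 2.07], [0.3, 2.58], [-1.14, 4.28], [0, 2.63], [-3.12, 3.12]. Speed limits (rad/s): [2.57, 2.57, 3.01, 3.14, 3.14, 3.14].

INTERFACE

Orientations are given as [roll, pitch, yaw] about the fixed x, y, z axes, in that order (R = Rz(yaw) Ry(pitch) Rx(roll)).
In Python, from cell import r gives the robot as it stands.
- The arm moves only by the tool send_rows, never from a script. Its argument "deltas" is one flat list of numbers, 7 for each row, row after row: the opening in per cent of the stroke, from 0 (shut) to 100 (fully open), then the shift along the tool's x, y, z in m, then the turn, a rotation vector about the tool's x, y, z in rad. A call has 1 to 5 rows; each row is the pose to reach, as a shift and turn from the pose commanded when the call began, along the tool's axes at that moment; what a row does not reach only later rows make up. A row lasts 1/10 s, in which the tool goes at most 50 mm and 8.59 degrees, less where a joint would pass 70% of its speed; a pose out of reach is approached as far as the arm can. A call with a gripper value outside its range is refused whole. The fingers move at their own pace and stop on an object; "grip_force" is the grip in N (left out, the last holds). Time passes only in rows, so rows that repeat a pose let the fingers close. It gives the time, the measured TCP pose, the force, the opening and the grip force at its end, in the units of the state.
- r.get_state(): the state, without advancing time (a new reading comes with each control period).
- r.camera(name): name is "side" or "top" or "wrist"; returns a dict with "pixels" (420x560x3 uint8, red, green, blue), "fx", "fy", "cx", "cy" (pixels), "position" and "attitude" of the camera in the world. Camera axes: x right, y down, z forward; pixel columns grow to the right and rows downward; lengths in m; the calibration is good to about 2 mm. A picture is of the moment at which its call begins. There is no depth.
- r.hand_in(): hands the job in; it is judged then, once.
The state is a dict: "clock": time; "joint_pos": joint angles; "joint_vel": joint speeds; "effort": joint torques, N m; "tcp_pos": TCP position; "eef_rot": TCP orientation; "ft_force": force on the tool from outside, world axes, zero at the start; "ft_torque": the same for the moment, N m; "gripper_width": opening from 0.0 (shut) to 1.0 (fully open); "grip_force": force on a finger pad.
Only numpy, scipy, OpenCV 4.12 (cv2) and the standard library are available. Lean on these libraries where they do the work, as an engineer would, in place of code of your own. Each camera call takes 0.05 s, during which the arm holds its last target. There are 200 camera calls.

TASK

Take the hanger with the square weight and flat handle out of its stand and, passing it down through the port in the cabinet's roof without touching the cabinet's shell, press its crossbar past the sprung gate of the hook inside until the gate has snapped shut above it. Still holding the handle, proof-load the hook by pressing the seated bar down with about 18 N (never more than 24 N) for one second; then let go so that it hangs upright by itself. Leave the other hanger and the glass beaker alone.

Things in the scene. Friction and masses are not known exactly. Their poses are not given: they have to be found in the camera images.
- hanger: Hanger to move. Origin: centre of its crossbar (round steel, diameter 8, 64 mm long along the hanger's y). z up along the stem (7 x 12 mm in x, y). Below the bar a SQUARE steel weight, 16 (x) x 20 (y) mm, from 16 to 50 mm below the origin. Flat black handle on top: see handle. 0.15 to 0.25 kg. Same after a half turn about z.
- handle (a point): Centre of the hanger's flat black handle, 115 mm above the crossbar; axes as the hanger. Handle 14 (x) x 26 (y) x 32 (z) mm. Grip it across the 14 mm (fingers closing along the hanger's x) with 40 N or more, else it slips when pressed.
- stand: Fixed grey stand of this hanger: foot 80 x 90 mm, two uprights at y = -23 and +23 mm. Origin: centre of its underside. The crossbar lies along the stand's y in two notches open at the top, 10 mm wide and deep, its centre 85 mm up; lift straight up. The two stands swap places from run to run.
- hanger2: The other hanger, to be left alone: same size but with a ROUND weight (diameter 18 mm) and a round black knob (diameter 24, 24 mm tall, top 124 mm above the origin). Origin: centre of its crossbar. It hangs in an identical stand about 0.18 m away.
- cabinet: Fixed specimen cabinet, 180 (x) x 200 (y) x 140 mm tall. Origin: centre of its underside; z up; -x is the white panel towards the robot, +x an open window. Inside, a snap hook (see seat) on a clamp and upright post that stand 39 to 61 mm behind (-x of) the seat.
- shell: The cabinet's shell: panes, corner posts, panel and clear roof with a grey-rimmed rectangular port, 44 mm (cabinet x) x 90 mm (cabinet y), centred right above seat. Roof underside 134 mm, rim top 140 mm above the cabinet's underside; rim 8 mm wide. Origin and axes as the cabinet. Neither hanger nor robot may touch it.
- seat (a point): Point 78 mm above the cabinet's underside, axes as its own. The true seat of the bar in the hook is from 12 mm lower to 12 mm higher, differs each run and is NOT reported: feel for it. Two upturned prongs 44 mm apart along y (inner gap 38 mm), tips 37 mm above the true seat. Bring the bar straight down, -4 to +3 mm along x from here. The hook yields down on a spring, 0.14 mm per N.
- gate (a joint): Sprung gate across the hook's mouth: 0 closed, grows to 1.7 rad as the bar folds it down. The bar meets it 32 mm above the true seat, needs 2 to 8 N down plus for a moment up to 16 N sideways (+x), and gets past (at 1.1 to 1.6 rad) 1 to 6 mm above the true seat; the gate springs back to 0 over it. Pressing on then loads the hook, hanger's weight included.
- beaker: Glass beaker, diameter 68, 85 mm tall, open at the top, standing near the far edge. Origin: centre of its underside. To be left alone.
Mind the look-alikes: they are no part of the job. What is shaped like the hanger but red is not meant.

How it is judged:
On the way, in this order (a step that is already met when the one before it is completed fails the run):
1. the hanger is lifted out of its stand (crossbar more than 0.16 m above the table) (height (world z) of hanger above 0.16 m), for 0.1 s.
2. held by its handle, the hanger's crossbar pushes the gate open (more than 0.7 rad) above the seat inside the cabinet (value of joint gate above 0.7 rad and contact force between the fingers and hanger above 1 N and horizontal distance between hanger and seat below 0.015 m and z of hanger in the frame of seat below 0.045 m), for 0.02 s.
3. with the gate shut above it again and still held by its handle, the bar is pressed down on the hook with more than 13 N (the hanger's own weight included) for half a second (value of joint gate below 0.12 rad and contact force between the fingers and hanger above 1 N and contact force between hanger and cabinet above 13 N and horizontal distance between hanger and seat below 0.015 m and z of hanger in the frame of seat below 0.0145 m), for 0.5 s.
At the end, for the whole second after the job is handed in: The crossbar lies in the hook below the closed gate (gate under 0.12 rad; bar centre between 15 mm below and 14.5 mm above seat, -12 to +8 mm along its x, within 7 mm along its y, along its y within 0.2 rad), the hanger hangs from the hook, upright within 0.25 rad, at rest and released (value of joint gate below 0.12 rad and x of hanger in the frame of seat between -0.012 and 0.008 m and y of hanger in the frame of seat between -0.007 and 0.007 m and z of hanger in the frame of seat between -0.015 and 0.0145 m and angle between the y axis of hanger and the y axis of seat, either way round below 0.2 rad and angle between hanger's own z axis and vertical below 0.25 rad and contact force between hanger and cabinet above 0.5 N and contact force between hanger and the fingers below 0.1 N and linear speed of hanger below 0.03 m/s and angular speed of hanger below 0.3 rad/s); the robot touches nothing.
It fails at once if the hanger touches the cabinet's shell (more than 0.5 N) (contact force between hanger and shell above 0.5 N).
It fails at once if the robot touches the cabinet's shell (more than 0.5 N) (contact force between any of the arm, the fingers and shell above 0.5 N).
It fails at once if the hanger presses on the hook or anything else of the cabinet with more than 24 N (contact force between hanger and cabinet above 24 N).
It fails at once if the other hanger is disturbed (moved more than 15 mm) (distance of hanger2 from where it was at the start of the episode above 0.015 m).
It fails at once if the beaker is disturbed (moved more than 15 mm) (distance of beaker from where it was at the start of the episode above 0.015 m).
It also fails if it takes over 72 s, if anything falls off the work surface, if the arm or the gripper's body presses on something with over 40 N, if the wrist force passes 120 N, or if a joint passes its speed limit or range.

## Working session

There is one attempt and no reset: what is moved stays moved. The work goes in short steps, Python scripts to look and compute and a tool call to move; the robot and the scene stay as the last step left them, time stands still between calls to the robot, and variables do not carry over. Pictures are saved under pics/ and viewed, at most 10 in all, crops included, and the job is handed in when it is done.

Besides the shell and the picture viewer there is one more tool, called after "Call:" by a JSON object that holds its "name" and its "arguments". send_rows: Moves the arm, as the interface text tells. Its arguments: {"type":"object","properties":{"deltas":{"type":"array","items":{"type":"number"}},"grip_force":{"type":"number"}},"required":["deltas"]}

```bash
mkdir -p pics; ls
cat > h.py <<'E'
import numpy as np, cv2
from scipy.spatial.transform import Rotation as R
from cell import r
def att(c):
    a=np.array(c["attitude"],float)
    if a.shape==(3,3): return a
    return R.from_euler('xyz',a).as_matrix() if a.size==3 else R.from_quat(a).as_matrix()
def snap(n,f):
    c=r.camera(n); cv2.imwrite('pics/'+f+'.png',cv2.cvtColor(np.asarray(c["pixels"]),cv2.COLOR_RGB2BGR))
    import pickle; pickle.dump(c,open('pics/'+f+'.pkl','wb')); return c
def load(f):
    import pickle; return pickle.load(open('pics/'+f+'.pkl','rb'))
def ray(c,u,v):
    d=att(c)@np.array([(u-c["cx"])/c["fx"],(v-c["cy"])/c["fy"],1.]); return np.array(c["position"]),d/np.linalg.norm(d)
def onz(c,u,v,z):
    p,d=ray(c,u,v); return p+d*(z-p[2])/d[2]
def proj(c,P):
    q=att(c).T@(np.asarray(P)-np.array(c["position"])); return np.array([c["cx"]+c["fx"]*q[0]/q[2],c["cy"]+c["fy"]*q[1]/q[2]])
def tri(c1,u1,c2,u2):
    p,d=ray(c1,*u1);q,e=ray(c2,*u2)
    s=np.linalg.lstsq(np.c_[d,-e],q-p,rcond=None)[0]; a=p+s[0]*d;b=q+s[1]*e
    return (a+b)/2,np.linalg.norm(a-b)
E
python3 - <<'E'
from h import *
print(r.get_state())
for n in("side","top"):
    c=snap(n,n+"0"); print(n,c["fx"],c["cx"],c["cy"],c["position"],c["attitude"])
a=[cv2.imread(f'pics/{n}0.png') for n in("side","top")]
E
```

```text
pics
{'clock': 0.0, 'joint_pos': array([ 1.05770528e+00,  1.81501937e-01,  1.60801058e+00, -6.94986810e-06,
        1.35383178e+00, -2.06312319e-01]), 'joint_vel': array([ 0.00043686, -0.00054806,  0.00102699,  0.00088568, -0.00035535,
        0.00190551]), 'effort': array([ 9.75542862e-04, -4.44858885e+01, -3.51342416e+01, -6.05527498e-05,
        8.91164644e-03, -1.69220652e-05]), 'tcp_pos': array([0.17350272, 0.54792226, 0.40380465]), 'eef_rot': array([-3.13987677e+00, -3.52186671e-04,  2.83481513e+00]), 'ft_force': array([-0.46098094,  0.2269209 , -0.65734134]), 'ft_torque': array([-0.02532647, -0.01041927, -0.02240912]), 'grip_force': 0.0, 'gripper_width': 0.9990083099084278}
side 395.7371307361033 276.16353364563935 207.77938967796047 [ 0.30921784 -0.76467332  0.67453254] [-2.17093762 -0.01396086 -0.34995794]
top 464.528118434484 287.44434191483947 214.54601688279567 [ 0.46717685 -0.05590029  1.27644891] [-3.05992013 -0.00956051 -1.59170515]
```

View pics/side0.png

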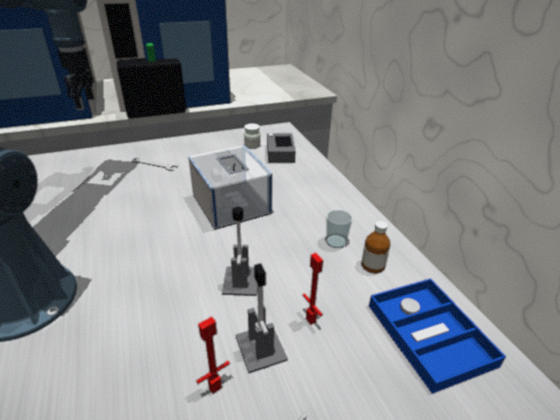

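View pics/top0.png

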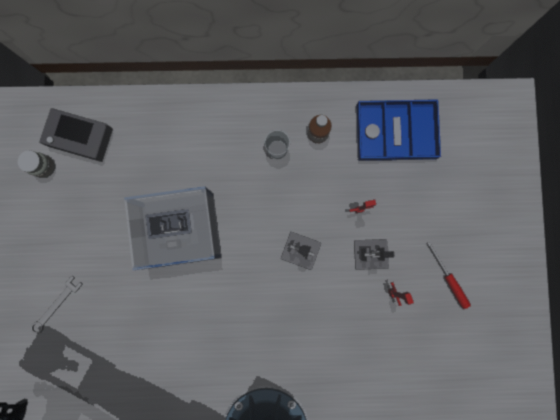

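The side view shows two grey stands with black-topped hangers, handles at (238,213) and (260,275). The red hangers at (208,328) and (316,263) are decoys. The cabinet is at (230,185) and the beaker at (338,228). In the top view the stands are at (300,250) and (373,255), and the cabinet port at (170,223). Next is one close crop to tell the two candidates apart.

Run:
```python
from h import *
s=cv2.imread('pics/side0.png');t=cv2.imread('pics/top0.png')
k=lambda i,x,y,w,h,W,H:cv2.resize(i[y:y+h,x:x+w],(W,H),interpolation=cv2.INTER_CUBIC)
a=k(s,200,190,100,190,316,600); b=np.vstack([k(t,270,215,140,87,484,300),k(t,115,180,140,87,484,300)])
cv2.imwrite('pics/comp.png',np.clip(np.hstack([a,b])*1.5,0,255).astype(np.uint8))
```

```text
(no output)
```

View pics/comp.png

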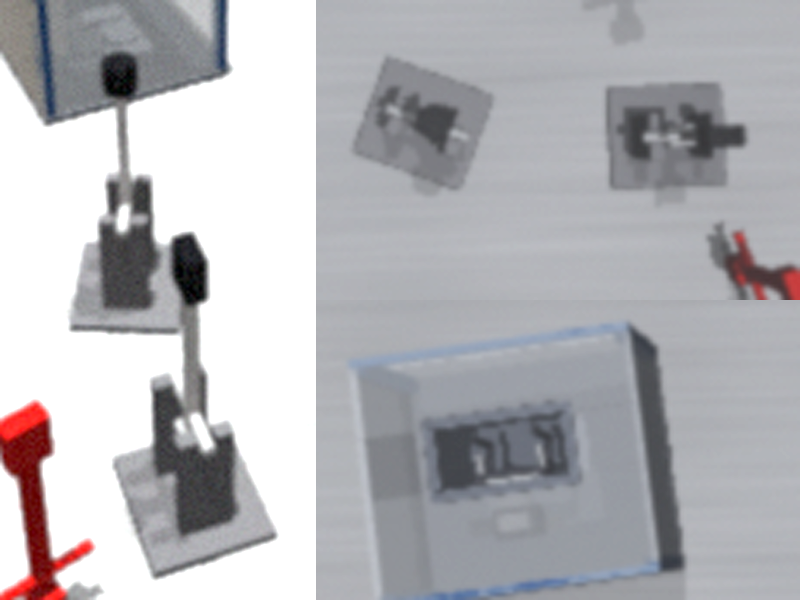

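The hanger with the flat handle is the nearer one, at side pixel (260,275) and top pixel (373,255). The one at side (238,213) has the round knob. I'll use corner pixels to get positions.

Run:
```python
from h import *
s=load('side0');t=load('top0')
f=lambda x,y:((x-316)/3.457+270,y/3.457+215)
g=lambda x,y:((x-316)/3.457+115,(y-300)/3.457+180)
C=[onz(t,*f(*p),.006) for p in[(608,87),(722,84),(726,185),(612,189)]]
print("stand",np.mean(C,0),[np.linalg.norm(C[i]-C[i-1]) for i in range(4)],"yaw of long",[np.arctan2(*(C[1]-C[0])[[1,0]]),np.arctan2(*(C[2]-C[3])[[1,0]])])
D=[onz(t,*f(*p),.006) for p in[(387,57),(493,96),(458,188),(352,152)]]
print("stand2",np.mean(D,0),[np.linalg.norm(D[i]-D[i-1]) for i in range(4)])
P=[onz(t,*g(*p),.14) for p in[(422,418),(577,402),(581,482),(433,501)]]
print("port",np.mean(P,0),[np.linalg.norm(P[i]-P[i-1]) for i in range(4)],[np.arctan2(*(P[1]-P[0])[[1,0]]),np.arctan2(*(P[2]-P[3])[[1,0]])])
Q=[onz(t,*g(*p),.14) for p in[(350,364),(628,325),(662,566),(385,603)]]
print("cab",np.mean(Q,0),[np.linalg.norm(Q[i]-Q[i-1]) for i in range(4)],[np.arctan2(*(Q[i]-Q[i-1])[[1,0]]) for i in range(4)])
# handle: side composite scale 3.16
print("handle",tri(t,f(735,135),s,(200+190/3.16,190+268/3.16)))
c=r.camera("wrist"); st=r.get_state(); T=R.from_euler('xyz',st["eef_rot"]).as_matrix()
print("wristcam",c["fx"],T.T@(np.array(c["position"])-st["tcp_pos"]),T.T@att(c))
print("toolR",T)
```

```text
stand [ 0.45721297 -0.29746068  0.006     ] [np.float64(0.08023779240631825), np.float64(0.09047522643025359), np.float64(0.07952245945104493), np.float64(0.09004805967812785)] yaw of long [np.float64(-1.5652176192587024), np.float64(-1.5572657083494192)]
stand2 [ 0.47147251 -0.10460481  0.006     ] [np.float64(0.0797827387747387), np.float64(0.0892606102429947), np.float64(0.07748300186308338), np.float64(0.0880443914553552)]
port [0.54361825 0.22084624 0.14      ] [np.float64(0.05943382505245375), np.float64(0.10994192088378944), np.float64(0.05687662599304359), np.float64(0.1047995506762966)] [np.float64(-1.487150984901346), np.float64(-1.4630864080067791)]
cab [0.53430509 0.2186733  0.14      ] [np.float64(0.17113853520210964), np.float64(0.19857695689181643), np.float64(0.1729829359739315), np.float64(0.19537081459927338)] [np.float64(0.15093747772255114), np.float64(-1.44936088314261), np.float64(-3.0095621410350875), np.float64(1.6824596167400003)]
handle (array([ 0.45721066, -0.30403957,  0.20754989]), np.float64(0.002850926144123345))
wristcam 304.9178845968351 [0.07718454 0.00080152 0.03117744] [[-8.89693366e-04 -9.53556425e-01 -3.01213136e-01]
 [ 9.99999512e-01 -7.18862531e-04 -6.77981542e-04]
 [ 4.29962819e-04 -3.01213592e-01  9.53556599e-01]]
toolR [[-9.53296961e-01  3.02033939e-01 -6.36167772e-04]
 [ 3.02034494e-01  9.53296321e-01 -1.13576369e-03]
 [ 2.63417216e-04 -1.27486468e-03 -9.99999153e-01]]
```

```bash
cat >> h.py <<'E'
def plan(p,yaw,k=1):
    st=r.get_state(); T=R.from_euler('xyz',st["eef_rot"]); G=R.from_euler('xyz',[np.pi,0,yaw])
    d=T.inv().apply(np.array(p)-st["tcp_pos"]); w=(T.inv()*G).as_rotvec()
    n=max(np.linalg.norm(d)/.049,np.linalg.norm(w)/.148)
    print("pos",st["tcp_pos"].round(4),"rot",st["eef_rot"].round(4),"q",st["joint_pos"].round(2),"F",st["ft_force"].round(1),"t",round(st["clock"],2))
    print("shift",d.round(4),"turn",w.round(3),"rows",round(n,1)," per row",(d/n).round(4),(w/n).round(3))
E
python3 -c "
from h import *
plan([.54,.24,.50],1.69)"
```

```text
pos [0.1736 0.548  0.404 ] rot [-3.1403e+00 -3.0000e-04  2.8348e+00] q [ 1.06  0.18  1.61 -0.    1.35 -0.21] F [-0.6  0.9 -0.4] t 0.15
shift [-0.4423 -0.1831 -0.0959] turn [-1.000e-03  0.000e+00  1.145e+00] rows 10.0  per row [-0.0444 -0.0184 -0.0096] [-0.     0.     0.115]
```

Call:
{"name": "send_rows", "arguments": {"deltas": [100,-0.044,-0.018,-0.01,0,0,0.115,100,-0.088,-0.036,-0.02,0,0,0.23,100,-0.132,-0.054,-0.03,0,0,0.345,100,-0.176,-0.072,-0.04,0,0,0.46,100,-0.22,-0.09,-0.05,0,0,0.57]}}

```text
clock: 0.65
tcp_pos: [0.3572, 0.3945, 0.4549]
eef_rot: [-3.141, -0.0, 2.26]
ft_force: [0.2, 0.5, 0.2]
gripper_width: 1.002
grip_force: 0.0
```

```bash
python3 -c "
from h import *
plan([.54,.24,.50],1.69)"
```

```text
pos [0.3572 0.3945 0.4549] rot [-3.1414e+00 -1.0000e-04  2.2605e+00] q [ 0.61  0.04  1.65  0.    1.44 -0.08] F [0.2 0.5 0.2] t 0.65
shift [-0.2355  0.0427 -0.0451] turn [-0.   -0.    0.57] rows 5.0  per row [-0.0474  0.0086 -0.0091] [-0.    -0.     0.115]
```

Call:
{"name": "send_rows", "arguments": {"deltas": [100,-0.047,0.009,-0.009,0,0,0.115,100,-0.094,0.017,-0.018,0,0,0.23,100,-0.141,0.026,-0.027,0,0,0.345,100,-0.188,0.034,-0.036,0,0,0.46,100,-0.235,0.043,-0.045,0,0,0.57]}}

```text
clock: 1.15
tcp_pos: [0.5407, 0.2412, 0.4998]
eef_rot: [-3.141, -0.0, 1.69]
ft_force: [0.8, 1.7, 0.5]
gripper_width: 1.001
grip_force: 0.0
```

```bash
python3 -c "
from h import *
snap('wrist','w1')
plan([.457,-.299,.40],1.585)"
```

```text
pos [0.5454 0.2366 0.501 ] rot [3.1371 0.0034 1.6794] q [ 0.21  0.16  1.44 -0.    1.54  0.1 ] F [ 1.6 -4.9  0.9] t 1.2
shift [-0.5225 -0.1464  0.1022] turn [0.005 0.003 0.094] rows 11.3  per row [-0.0464 -0.013   0.0091] [0.    0.    0.008]
```

View pics/w1.png

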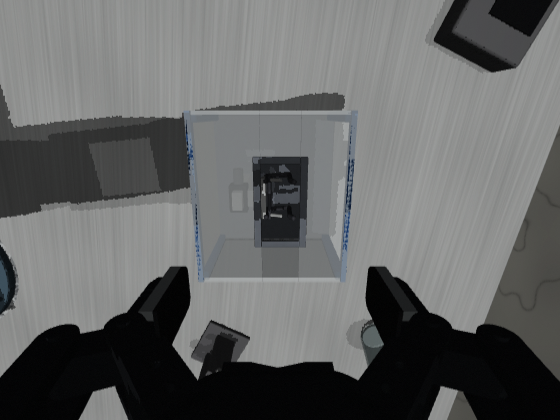

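The wrist view shows the cabinet from above, with roof corners at about (187,112), (357,112), (346,280) and (200,280), and the port rim spanning (253..308, 157..247). The arm was still settling, so I'll take it again and measure on an enlarged crop.

```bash
python3 -c "
from h import *
for i in range(4): r.camera('wrist')
snap('wrist','w2'); s=r.get_state(); print(s['tcp_pos'],s['ft_force'])
i=cv2.imread('pics/w2.png')[95:295,170:370]
cv2.imwrite('pics/w2c.png',np.clip(cv2.resize(i,(600,600),interpolation=cv2.INTER_CUBIC)*1.3,0,255).astype(np.uint8))"
```

```text
[0.53892337 0.24330295 0.49903871] [-0.81199731  0.00281767 -0.41581708]
```

View pics/w2c.png

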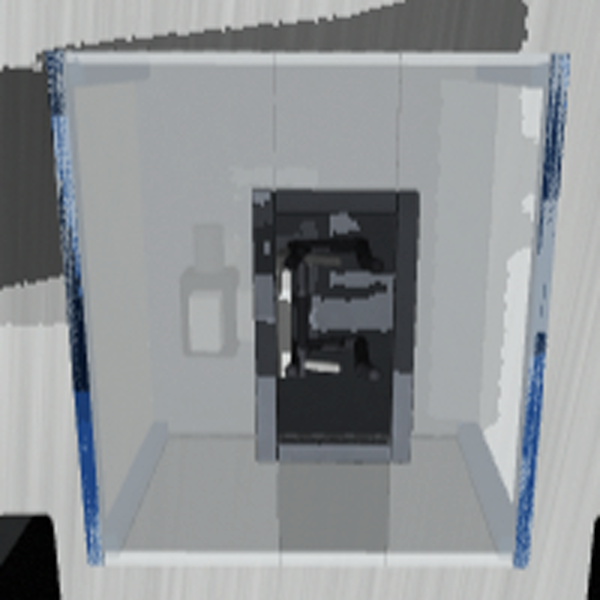

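The crop shows the rim's outer corners at crop pixels (251,189), (419,190), (411,462) and (256,463). The prongs are visible through the port near (340,250) and (340,360).

Run:
```python
from h import *
c=load('w2'); f=lambda x,y:onz(c,x/3+170-.33,y/3+95-.33,.14)
for n,L in(("outer",[(251,189),(419,190),(411,462),(256,463)]),("inner",[(275,212),(397,212),(391,443),(277,441)]),("roof",[(50,53),(568,53),(527,565),(90,565)])):
    P=np.array([f(*p) for p in L]); e=lambda i,j:round(float(np.arctan2(*(P[j]-P[i])[[1,0]])),3)
    print(n,P.mean(0),[round(np.linalg.norm(P[i]-P[i-1]),4) for i in range(4)],"x-yaw",e(0,1),e(3,2),"y-yaw",e(3,0)-1.571,e(2,1)-1.571)
plan([.457,-.299,.44],1.585)
```

```text
outer [0.54537785 0.22433177 0.14      ] [np.float64(0.1065), np.float64(0.0599), np.float64(0.1057), np.float64(0.0606)] x-yaw 0.117 0.131 y-yaw 0.1180000000000001 0.125
inner [0.54561842 0.22469493 0.14      ] [np.float64(0.089), np.float64(0.0438), np.float64(0.0898), np.float64(0.0443)] x-yaw 0.123 0.105 y-yaw 0.1160000000000001 0.121
roof [0.53584744 0.22356982 0.14      ] [np.float64(0.1979), np.float64(0.1767), np.float64(0.1978), np.float64(0.1775)] x-yaw 0.123 0.124 y-yaw 0.11499999999999999 0.119
pos [0.5389 0.2433 0.499 ] rot [-3.1401e+00 -2.0000e-04  1.6961e+00] q [0.22 0.16 1.45 0.   1.54 0.1 ] F [-0.8  0.  -0.4] t 1.45
shift [-0.5278 -0.149   0.0591] turn [-0.001 -0.     0.111] rows 11.3  per row [-0.0469 -0.0132  0.0053] [-0.   -0.    0.01]
```

Call:
{"name": "send_rows", "arguments": {"deltas": [100,-0.047,-0.013,0.005,0,0,0.01,100,-0.094,-0.026,0.01,0,0,0.02,100,-0.141,-0.039,0.015,0,0,0.03,100,-0.188,-0.052,0.02,0,0,0.04,100,-0.235,-0.065,0.025,0,0,0.05]}}

```text
clock: 1.95
tcp_pos: [0.5028, 0.0017, 0.4744]
eef_rot: [3.141, -0.0, 1.648]
ft_force: [0.1, -0.9, 0.6]
gripper_width: 1.0
grip_force: 0.0
```

Call:
{"name": "send_rows", "arguments": {"deltas": [100,-0.047,-0.016,0.005,0,0,0.01,100,-0.094,-0.032,0.01,0,0,0.02,100,-0.141,-0.048,0.015,0,0,0.03,100,-0.188,-0.064,0.02,0,0,0.04,100,-0.235,-0.08,0.025,0,0,0.05]}}

```text
clock: 2.45
tcp_pos: [0.441, -0.2387, 0.4495]
eef_rot: [3.141, -0.0, 1.598]
ft_force: [1.8, -0.2, 0.7]
gripper_width: 1.0
grip_force: 0.0
```

```bash
python3 -c "
from h import *
plan([.457,-.299,.44],1.585)"
```

```text
pos [ 0.441  -0.2387  0.4495] rot [ 3.1412 -0.      1.5975] q [-0.73 -0.02  1.73  0.    1.43 -0.76] F [ 1.8 -0.2  0.7] t 2.45
shift [-0.0607  0.0144  0.0096] turn [ 0.    -0.     0.013] rows 1.3  per row [-0.0471  0.0112  0.0074] [ 0.   -0.    0.01]
```

Call:
{"name": "send_rows", "arguments": {"deltas": [100,-0.02,0.005,0.003,0,0,0.005,100,-0.04,0.01,0.007,0,0,0.01,100,-0.061,0.014,0.01,0,0,0.013,100,-0.061,0.014,0.01,0,0,0.013,100,-0.061,0.014,0.01,0,0,0.013]}}

```text
clock: 2.95
tcp_pos: [0.4574, -0.298, 0.4393]
eef_rot: [-3.141, -0.001, 1.583]
ft_force: [0.1, 0.7, -0.5]
gripper_width: 1.003
grip_force: 0.0
```

```bash
python3 -c "
from h import *
snap('wrist','w3')
plan([.457,-.299,.44],1.585)"
```

```text
pos [ 0.4574 -0.2978  0.4396] rot [-3.1413e+00 -8.0000e-04  1.5837e+00] q [-0.79  0.09  1.64  0.    1.41 -0.81] F [-0.8 -0.4 -0.2] t 3.0
shift [-0.0012 -0.0004 -0.0004] turn [-0.    -0.001 -0.001] rows 0.0  per row [-0.0441 -0.0144 -0.0159] [-0.012 -0.031 -0.047]
```

View pics/w3.png

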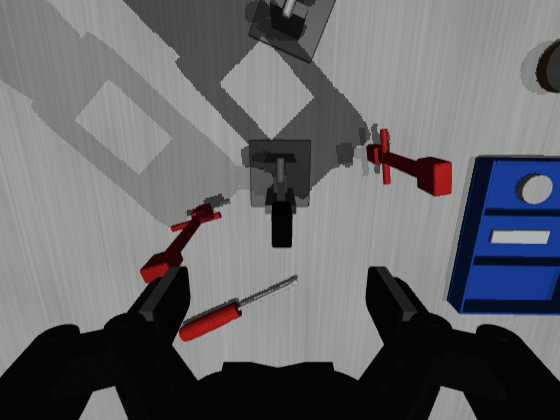

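The wrist view shows the flat handle at (272..293, 201..247) between the open fingers, whose tips are near u=178 and 377. The stand foot corners are (250,140), (311,140), (310,206) and (249,206).

Run:
```python
from h import *
c=load('w3')
P=np.array([onz(c,*p,.006) for p in[(250,140),(311,140),(310,206),(249,206)]])
print(P.mean(0),[round(np.linalg.norm(P[i]-P[i-1]),4) for i in range(4)])
print("bottom edge of handle top", onz(c,272,247,.216),onz(c,293,247,.216))
g=cv2.cvtColor(cv2.imread('pics/w3.png'),cv2.COLOR_BGR2GRAY)
m=(g[195:252,262:304]<25).astype(np.uint8)
for v in(200,205,210,220,230,240,244,246,247,248): print(v,np.where(m[v-195])[0][[0,-1]]+262 if m[v-195].any() else None, end='; ')
for y in(-.286,-.299,-.312): print(y,proj(c,[.457,y,.216]).round(1),proj(c,[.464,y,.184]).round(1))
```

```text
[ 0.4605025  -0.29488721  0.006     ] [np.float64(0.0888), np.float64(0.0786), np.float64(0.0887), np.float64(0.0839)]
bottom edge of handle top [ 0.45363892 -0.30649199  0.216     ] [ 0.46805849 -0.30632052  0.216     ]
200 [266 294]; 205 [272 291]; 210 [272 291]; 220 [272 291]; 230 [272 291]; 240 [272 291]; 244 [272 291]; 246 [273 290]; 247 None; 248 None; -0.286 [277.2 218.8] [286.4 205.4]
-0.299 [277.  236.9] [286.1 221.4]
-0.312 [276.8 254.4] [285.7 236.9]
```

Call:
{"name": "send_rows", "arguments": {"deltas": [100,0.003,0.003,0.02,0,0,0,100,0.003,0.003,0.045,0,0,0,100,0.003,0.003,0.07,0,0,0,100,0.003,0.003,0.083,0,0,0,60,0.003,0.003,0.083,0,0,0], "grip_force": 60}}

```text
clock: 3.5
tcp_pos: [0.4598, -0.2948, 0.355]
eef_rot: [-3.139, -0.003, 1.583]
ft_force: [0.1, -0.2, -1.0]
gripper_width: 0.858
grip_force: 0.0
```

Call:
{"name": "send_rows", "arguments": {"deltas": [10,0,0,0,0,0,0,0,0,0,0,0,0,0,0,0,0,0,0,0,0,0,0,0,0,0,0,0,0,0,0,0,0,0,0], "grip_force": 60}}

```text
clock: 4.0
tcp_pos: [0.4602, -0.2966, 0.3577]
eef_rot: [3.141, 0.001, 1.582]
ft_force: [-2.1, 1.1, 5.0]
gripper_width: 0.153
grip_force: 60.0
```

Call:
{"name": "send_rows", "arguments": {"deltas": [0,0,0,0,0,0,0,0,0,0,-0.005,0,0,0,0,0,0,-0.015,0,0,0,0,0,0,-0.03,0,0,0,0,0,0,-0.05,0,0,0]}}

```text
clock: 4.5
tcp_pos: [0.46, -0.2962, 0.4072]
eef_rot: [-3.141, -0.001, 1.582]
ft_force: [0.3, -0.5, -1.6]
gripper_width: 0.154
grip_force: 59.0
```

Call:
{"name": "send_rows", "arguments": {"deltas": [0,0,0,-0.02,0,0,0,0,0,0,-0.045,0,0,0,0,0,0,-0.07,0,0,0,0,0,0,-0.09,0,0,0,0,0,0,-0.095,0,0,0]}}

```text
clock: 5.0
tcp_pos: [0.4603, -0.2965, 0.5057]
eef_rot: [3.137, 0.004, 1.582]
ft_force: [-0.0, 0.5, -1.1]
gripper_width: 0.154
grip_force: 59.1
```

Run:
```python
from h import *
c=snap('wrist','w4')
i=cv2.imread('pics/w4.png'); cv2.imwrite('pics/w4c.png',np.clip(i*1.5,0,255).astype(np.uint8))
plan([.545,.2235,.51],1.571+.119)
```

```text
pos [ 0.4603 -0.2964  0.5048] rot [3.1382 0.0034 1.5819] q [-0.79  0.05  1.55  0.    1.54 -0.8 ] F [-0.1 -0.5 -1.6] t 5.05
shift [ 0.5189  0.0905 -0.0066] turn [ 0.003  0.004 -0.108] rows 10.8  per row [ 0.0483  0.0084 -0.0006] [ 0.    0.   -0.01]
```

View pics/w4c.png

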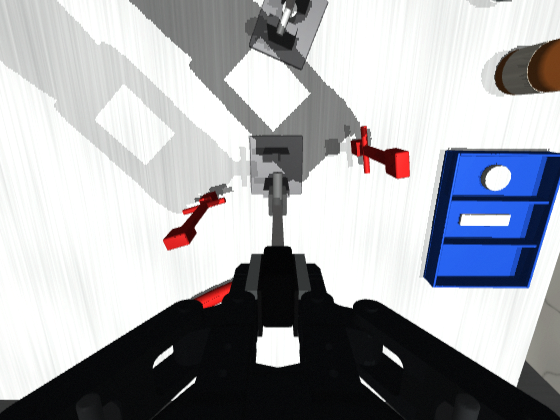

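The wrist view shows the hanger gripped and upright, handle at (281,285) and stem at (279,220), above the empty stand. A straight path would clip the other hanger's knob, so I'll go higher and around it.

Call:
{"name": "send_rows", "arguments": {"deltas": [0,0.03,0.027,-0.018,0,0,0,0,0.065,0.054,-0.037,0,0,0,0,0.1,0.08,-0.055,0,0,0,0,0.145,0.085,-0.055,0,0,0,0,0.19,0.09,-0.055,0,0,0]}}

```text
clock: 5.55
tcp_pos: [0.5485, -0.1038, 0.5559]
eef_rot: [-3.141, -0.001, 1.581]
ft_force: [0.4, -0.1, -1.8]
gripper_width: 0.158
grip_force: 59.6
```

Call:
{"name": "send_rows", "arguments": {"deltas": [0,0.045,0.001,0,0,0,-0.02,0,0.09,0.001,0,0,0,-0.04,0,0.135,0.001,0,0,0,-0.06,0,0.18,0.001,0,0,0,-0.08,0,0.22,0.001,0,0,0,-0.108]}}

```text
clock: 6.05
tcp_pos: [0.5461, 0.1168, 0.5555]
eef_rot: [-3.14, -0.0, 1.691]
ft_force: [1.7, 0.0, -2.1]
gripper_width: 0.157
grip_force: 59.6
```

Run:
```python
from h import *
plan([.545,.2235,.51],1.571+.119)
```

```text
pos [0.5461 0.1168 0.5555] rot [-3.1398e+00 -5.0000e-04  1.6913e+00] q [-0.    0.06  1.44  0.    1.64 -0.12] F [ 1.7  0.  -2.1] t 6.05
shift [0.106  0.0118 0.0456] turn [-0.002 -0.     0.001] rows 2.4  per row [0.0448 0.005  0.0192] [-0.001 -0.     0.001]
```

Call:
{"name": "send_rows", "arguments": {"deltas": [0,0.035,0.004,0.015,0,0,0,0,0.075,0.008,0.032,0,0,0,0,0.1,0.011,0.042,0,0,0,0,0.106,0.012,0.045,0,0,0,0,0.106,0.012,0.045,0,0,0]}}

```text
clock: 6.55
tcp_pos: [0.5457, 0.222, 0.51]
eef_rot: [-3.139, 0.0, 1.692]
ft_force: [1.0, -0.5, -1.2]
gripper_width: 0.151
grip_force: 59.6
```

Run:
```python
from h import *
for k in range(4): r.camera('wrist')
c=snap('wrist','w5'); snap('side','s5'); t=snap('top','t5')
plan([.545,.2235,.51],1.571+.119)
st=r.get_state(); T=R.from_euler('xyz',st["eef_rot"]); W=lambda p:st["tcp_pos"]+T.apply(p)
for n,p in(("handle top",[0,0,.1417]),("handle side bottom",[.013,0,.1737]),("bar",[0,0,.2727]),("bar+",[.032,0,.2727]),("weight top",[.01,0,.2887]),("weight bot+",[.01,0,.3227])): print(n,proj(c,W(p)).round(1),"top",proj(t,W(p)).round(1))
i=cv2.imread('pics/w5.png')[80:400,140:420]; j=cv2.imread('pics/s5.png')[80:240,150:310]
k=np.hstack([cv2.resize(i,(490,560),interpolation=cv2.INTER_CUBIC),cv2.resize(j,(300,560)[:1]+(300,),interpolation=cv2.INTER_CUBIC) if 0 else cv2.copyMakeBorder(cv2.resize(j,(300,300),interpolation=cv2.INTER_CUBIC),0,260,0,0,cv2.BORDER_CONSTANT)])
cv2.imwrite('pics/c5.png',np.clip(k*1.5,0,255).astype(np.uint8))
```

```text
pos [0.5462 0.2204 0.5123] rot [3.1406 0.     1.6883] q [ 0.18  0.14  1.43 -0.    1.56  0.06] F [-0.3 -0.  -2. ] t 6.9
shift [ 0.0033 -0.0008  0.0023] turn [ 0.001  0.    -0.002] rows 0.1  per row [ 0.0393 -0.0098  0.0276] [ 0.012  0.001 -0.02 ]
handle top [277.  307.2] top [140.6 214.8]
handle side bottom [277.  247.6] top [139. 217.]
bar [277.2 212.5] top [158.5 219.5]
bar+ [277.1 174.4] top [144.2 221.5]
weight top [277.2 196. ] top [156.  220.6]
weight bot+ [277.2 187.1] top [159.9 221.6]
```

View pics/c5.png

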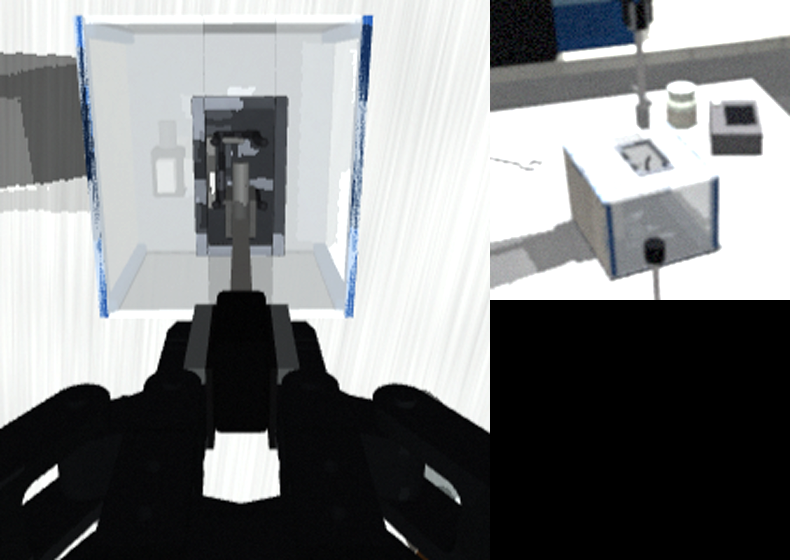

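The crop shows the hanger hanging above the port. Its stem and bar are at crop u≈240, matching the projection of the tool axis, and the bar's near end is at v≈165, also as predicted. The rim corners are (191,97), (288,97), (285,255) and (196,256).

Run:
```python
from h import *
c=load('w5'); f=lambda x,y:onz(c,x/1.75+140-.2,y/1.75+80-.2,.14)
P=np.array([f(*p) for p in [(191,97),(288,97),(285,255),(196,256)]])
print(P.mean(0),[round(np.linalg.norm(P[i]-P[i-1]),4) for i in range(4)])
for k in range(4):
    r.camera('wrist'); s=r.get_state(); print(s["tcp_pos"].round(4),s["ft_force"].round(1),s["eef_rot"].round(3))
plan([.5445,.2235,.45],1.571+.119)
```

```text
[0.5457666  0.22413564 0.14      ] [np.float64(0.1053), np.float64(0.0603), np.float64(0.1046), np.float64(0.0606)]
[0.5462 0.2205 0.5122] [ 0.9 -0.  -1.6] [3.141 0.    1.689]
[0.5461 0.2207 0.5121] [-0.6 -0.8 -2.4] [3.141 0.    1.689]
[0.5461 0.2208 0.512 ] [-0.5 -0.9 -2.2] [ 3.141 -0.     1.689]
[0.546  0.221  0.5119] [ 0.4 -0.1 -1.7] [ 3.141 -0.     1.689]
pos [0.546  0.221  0.5119] rot [ 3.1412 -0.      1.6892] q [ 0.18  0.14  1.43 -0.    1.56  0.06] F [ 0.4 -0.1 -1.7] t 7.1
shift [ 0.0027 -0.0012  0.0619] turn [ 0.    -0.    -0.001] rows 1.3  per row [ 0.0021 -0.001   0.0489] [ 0.    -0.    -0.001]
```

Call:
{"name": "send_rows", "arguments": {"deltas": [0,0.001,-0.001,0.02,0,0,0,0,0.001,-0.001,0.04,0,0,0,0,0.001,-0.001,0.06,0,0,0,0,0.001,-0.001,0.075,0,0,0,0,0.001,-0.001,0.08,0,0,0]}}

```text
clock: 7.6
tcp_pos: [0.5445, 0.2221, 0.4297]
eef_rot: [-3.138, 0.0, 1.69]
ft_force: [-0.0, 0.3, -2.1]
gripper_width: 0.157
grip_force: 59.5
```

Call:
{"name": "send_rows", "arguments": {"deltas": [0,0,0,0,0,0,0,0,0,0,0,0,0,0,0,0,0,0,0,0,0,0,0,0,0,0,0,0,0,0,0,0,0,0,0]}}

```text
clock: 8.1
tcp_pos: [0.5449, 0.2222, 0.4323]
eef_rot: [3.141, -0.0, 1.69]
ft_force: [0.3, 0.0, -1.8]
gripper_width: 0.158
grip_force: 59.5
```

Run:
```python
from h import *
plan([.545,.2235,.41],1.571+.119)
```

```text
pos [0.5449 0.2222 0.4323] rot [ 3.1406e+00 -1.0000e-04  1.6898e+00] q [0.19 0.19 1.54 0.   1.41 0.07] F [ 0.3  0.  -1.8] t 8.1
shift [0.0012 0.0002 0.0223] turn [ 0.001 -0.    -0.   ] rows 0.5  per row [0.0027 0.0004 0.0489] [ 0.002 -0.    -0.   ]
```

Call:
{"name": "send_rows", "arguments": {"deltas": [0,0.001,0,0.006,0,0,0,0,0.001,0,0.012,0,0,0,0,0.001,0,0.018,0,0,0,0,0.001,0,0.024,0,0,0,0,0.001,0,0.028,0,0,0]}}

```text
clock: 8.6
tcp_pos: [0.5446, 0.2231, 0.4026]
eef_rot: [-3.14, 0.0, 1.69]
ft_force: [0.3, -0.2, -1.2]
gripper_width: 0.156
grip_force: 59.6
```

Call:
{"name": "send_rows", "arguments": {"deltas": [0,0,0,0.002,0,0,0,0,0,0,0.004,0,0,0,0,0,0,0.006,0,0,0,0,0,0,0.007,0,0,0,0,0,0,0.008,0,0,0]}}

```text
clock: 9.1
tcp_pos: [0.5447, 0.2232, 0.3958]
eef_rot: [3.141, -0.0, 1.69]
ft_force: [-0.1, -0.1, -1.8]
gripper_width: 0.157
grip_force: 59.6
```

Call:
{"name": "send_rows", "arguments": {"deltas": [0,0,0,0.002,0,0,0,0,0,0,0.004,0,0,0,0,0,0,0.006,0,0,0,0,0,0,0.007,0,0,0,0,0,0,0.008,0,0,0]}}

```text
clock: 9.6
tcp_pos: [0.5451, 0.2232, 0.3883]
eef_rot: [3.14, -0.0, 1.69]
ft_force: [1.3, -0.6, 2.4]
gripper_width: 0.156
grip_force: 60.1
```

Call:
{"name": "send_rows", "arguments": {"deltas": [0,0,0,0.001,0,0,0,0,0,0,0.002,0,0,0,0,0,0,0.002,0,0,0]}}

```text
clock: 9.9
tcp_pos: [0.5449, 0.2232, 0.3858]
eef_rot: [3.141, -0.0, 1.69]
ft_force: [3.0, 1.3, 1.2]
gripper_width: 0.157
grip_force: 60.0
```

Call:
{"name": "send_rows", "arguments": {"deltas": [0,0,0,0.0015,0,0,0,0,0,0,0.003,0,0,0,0,0,0,0.0045,0,0,0,0,0,0,0.006,0,0,0]}}

```text
clock: 10.3
tcp_pos: [0.5445, 0.2232, 0.3796]
eef_rot: [-3.141, 0.0, 1.69]
ft_force: [0.6, -0.4, 4.3]
gripper_width: 0.157
grip_force: 60.5
```

Call:
{"name": "send_rows", "arguments": {"deltas": [0,0,0,0.0015,0,0,0,0,0,0,0.003,0,0,0,0,0,0,0.0045,0,0,0,0,0,0,0.005,0,0,0]}}

```text
clock: 10.7
tcp_pos: [0.5447, 0.2232, 0.3744]
eef_rot: [-3.142, 0.0, 1.69]
ft_force: [1.7, 0.7, 3.1]
gripper_width: 0.155
grip_force: 60.3
```

Call:
{"name": "send_rows", "arguments": {"deltas": [0,0,0,0.001,0,0,0,0,0,0,0.002,0,0,0,0,0,0,0.003,0,0,0,0,0,0,0.004,0,0,0]}}

```text
clock: 11.1
tcp_pos: [0.5448, 0.2232, 0.3705]
eef_rot: [3.141, 0.0, 1.69]
ft_force: [3.7, -0.0, 1.1]
gripper_width: 0.152
grip_force: 60.0
```

Call:
{"name": "send_rows", "arguments": {"deltas": [0,0,0,0.001,0,0,0,0,0,0,0.002,0,0,0,0,0,0,0.003,0,0,0]}}

```text
clock: 11.4
tcp_pos: [0.5447, 0.2231, 0.3672]
eef_rot: [-3.141, 0.0, 1.69]
ft_force: [3.8, 0.3, -2.3]
gripper_width: 0.154
grip_force: 59.5
```

Call:
{"name": "send_rows", "arguments": {"deltas": [0,0,0,0.001,0,0,0,0,0,0,0.002,0,0,0]}}

```text
clock: 11.6
tcp_pos: [0.544, 0.2231, 0.3646]
eef_rot: [-3.138, 0.0, 1.69]
ft_force: [-0.4, 0.6, -2.6]
gripper_width: 0.154
grip_force: 59.6
```

Call:
{"name": "send_rows", "arguments": {"deltas": [0,0,0,0.001,0,0,0,0,0,0,0.002,0,0,0]}}

```text
clock: 11.8
tcp_pos: [0.5444, 0.2232, 0.3631]
eef_rot: [-3.14, 0.0, 1.69]
ft_force: [0.8, -0.2, -1.3]
gripper_width: 0.153
grip_force: 59.6
```

Call:
{"name": "send_rows", "arguments": {"deltas": [0,0,0,0.001,0,0,0,0,0,0,0.001,0,0,0]}}

```text
clock: 12.0
tcp_pos: [0.5446, 0.2232, 0.3625]
eef_rot: [-3.141, 0.0, 1.69]
ft_force: [-0.6, -0.9, -1.6]
gripper_width: 0.157
grip_force: 59.7
```

Call:
{"name": "send_rows", "arguments": {"deltas": [0,0,0,0.001,0,0,0,0,0,0,0.001,0,0,0]}}

```text
clock: 12.2
tcp_pos: [0.5447, 0.2232, 0.362]
eef_rot: [3.141, -0.0, 1.69]
ft_force: [-0.5, 0.2, 0.6]
gripper_width: 0.156
grip_force: 60.0
```

Call:
{"name": "send_rows", "arguments": {"deltas": [0,0,0,0.001,0,0,0,0,0,0,0.001,0,0,0]}}

```text
clock: 12.4
tcp_pos: [0.5448, 0.2233, 0.3614]
eef_rot: [3.141, -0.0, 1.69]
ft_force: [-0.9, -0.3, 5.2]
gripper_width: 0.154
grip_force: 60.4
```

Call:
{"name": "send_rows", "arguments": {"deltas": [0,0,0,0.001,0,0,0,0,0,0,0.001,0,0,0]}}

```text
clock: 12.6
tcp_pos: [0.5449, 0.2233, 0.3608]
eef_rot: [3.141, -0.0, 1.69]
ft_force: [-2.4, -1.2, 7.2]
gripper_width: 0.156
grip_force: 60.9
```

Call:
{"name": "send_rows", "arguments": {"deltas": [0,0,0,0,0,0,0]}}

```text
clock: 12.7
tcp_pos: [0.5449, 0.2233, 0.3608]
eef_rot: [3.141, -0.0, 1.69]
ft_force: [-2.7, -0.6, 7.3]
gripper_width: 0.154
grip_force: 60.9
```

Call:
{"name": "send_rows", "arguments": {"deltas": [0,0,0,0.001,0,0,0,0,0,0,0.0015,0,0,0,0,0,0,0.0015,0,0,0]}}

```text
clock: 13.0
tcp_pos: [0.5449, 0.2233, 0.3601]
eef_rot: [3.14, -0.0, 1.69]
ft_force: [-4.5, -1.0, 11.8]
gripper_width: 0.153
grip_force: 61.4
```

Call:
{"name": "send_rows", "arguments": {"deltas": [0,0,-0.0005,0.0005,0,0,0,0,0,-0.0005,0.001,0,0,0,0,0,-0.0005,0.001,0,0,0]}}

```text
clock: 13.3
tcp_pos: [0.5446, 0.2233, 0.3597]
eef_rot: [3.139, -0.0, 1.69]
ft_force: [-4.0, -1.0, 14.0]
gripper_width: 0.153
grip_force: 61.7
```

Call:
{"name": "send_rows", "arguments": {"deltas": [0,0,0,0.0005,0,0,0,0,0,0,0.0005,0,0,0,0,0,0,0.0005,0,0,0,0,0,0,0.0005,0,0,0,0,0,0,0.0005,0,0,0]}}

```text
clock: 13.8
tcp_pos: [0.5447, 0.2233, 0.3595]
eef_rot: [3.139, -0.0, 1.69]
ft_force: [-5.0, -1.0, 15.8]
gripper_width: 0.155
grip_force: 61.9
```

Call:
{"name": "send_rows", "arguments": {"deltas": [0,0,0,0,0,0,0,0,0,0,0,0,0,0,0,0,0,0,0,0,0,0,0,0,0,0,0,0,0,0,0,0,0,0,0]}}

```text
clock: 14.3
tcp_pos: [0.5447, 0.2233, 0.3595]
eef_rot: [3.139, -0.0, 1.69]
ft_force: [-4.9, -0.2, 15.3]
gripper_width: 0.158
grip_force: 61.9
```

Run:
```python
from h import *
a=[]
for k in range(6):
    r.camera('wrist'); s=r.get_state(); a.append(np.r_[s["ft_force"],s["tcp_pos"]])
print(np.mean(a,0).round(4),s["clock"])
snap('side','s6'); i=cv2.imread('pics/s6.png')[140:230,180:285]
w=snap('wrist','w6'); j=cv2.imread('pics/w6.png')[60:330,150:400]
k=np.hstack([cv2.resize(i,(400,343),interpolation=cv2.INTER_CUBIC),cv2.resize(j,(318,343),interpolation=cv2.INTER_CUBIC)])
cv2.imwrite('pics/c6.png',np.clip(k*1.7,0,255).astype(np.uint8))
```

```text
[-4.9034 -1.1813 15.467   0.5447  0.2233  0.3595] 14.6
```

View pics/c6.png

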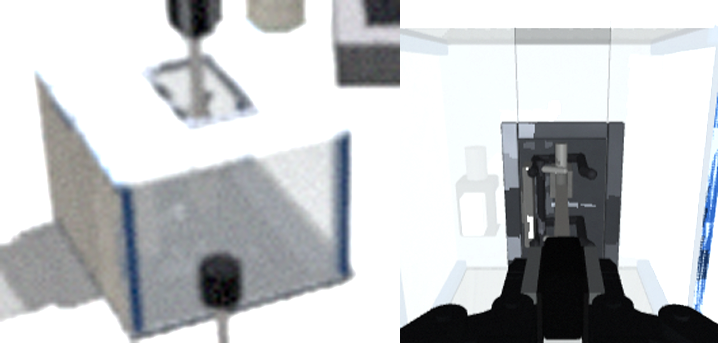

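The crop shows the bar seated in the hook at (562,150), with the light gate closed over it at about (550,170). Load held at about 17.4 N vertical for over a second. Next I'll unload.

Call:
{"name": "send_rows", "arguments": {"deltas": [0,0,0,-0.0015,0,0,0,0,0,0,-0.003,0,0,0,0,0,0,-0.0045,0,0,0,0,0,0,-0.0045,0,0,0,0,0,0,-0.0045,0,0,0]}}

```text
clock: 15.2
tcp_pos: [0.5445, 0.2232, 0.3615]
eef_rot: [3.141, -0.0, 1.69]
ft_force: [-0.5, -0.5, 3.6]
gripper_width: 0.154
grip_force: 60.5
```

Call:
{"name": "send_rows", "arguments": {"deltas": [0,0,0,-0.0008,0,0,0,0,0,0,-0.0008,0,0,0,0,0,0,-0.0008,0,0,0]}}

```text
clock: 15.5
tcp_pos: [0.5444, 0.2231, 0.3619]
eef_rot: [3.141, -0.0, 1.69]
ft_force: [1.7, -0.1, 2.0]
gripper_width: 0.156
grip_force: 60.1
```

Call:
{"name": "send_rows", "arguments": {"deltas": [0,0,0,-0.0006,0,0,0,0,0,0,-0.0006,0,0,0,18,0,0,-0.0006,0,0,0,22,0,0,-0.0006,0,0,0,28,0,0,-0.0006,0,0,0], "grip_force": 20}}

```text
clock: 16.0
tcp_pos: [0.5441, 0.2231, 0.3623]
eef_rot: [-3.141, 0.0, 1.69]
ft_force: [0.2, -0.5, -0.4]
gripper_width: 0.278
grip_force: 0.0
```

Call:
{"name": "send_rows", "arguments": {"deltas": [40,0,0,0,0,0,0,55,0,0,0,0,0,0,75,0,0,0,0,0,0,100,0,0,0,0,0,0,100,0,0,0,0,0,0]}}

```text
clock: 16.5
tcp_pos: [0.5442, 0.2231, 0.3626]
eef_rot: [-3.142, 0.0, 1.69]
ft_force: [0.5, 0.3, -1.5]
gripper_width: 0.996
grip_force: 0.0
```

Call:
{"name": "send_rows", "arguments": {"deltas": [100,0,0,0,0,0,0,100,0,0,-0.01,0,0,0,100,0,0,-0.03,0,0,0,100,0,0,-0.06,0,0,0,100,0,0,-0.09,0,0,0]}}

```text
clock: 17.0
tcp_pos: [0.5441, 0.2231, 0.454]
eef_rot: [-3.141, 0.0, 1.69]
ft_force: [0.2, 0.2, -0.6]
gripper_width: 1.002
grip_force: 0.0
```

Call:
{"name": "send_rows", "arguments": {"deltas": [100,0,0,-0.03,0,0,0,100,0,0,-0.05,0,0,0,100,0,0,-0.05,0,0,0,100,0,0,-0.05,0,0,0,100,0,0,-0.05,0,0,0]}}

```text
clock: 17.5
tcp_pos: [0.544, 0.2231, 0.5012]
eef_rot: [-3.139, 0.0, 1.69]
ft_force: [-0.8, -1.0, -0.4]
gripper_width: 1.0
grip_force: 0.0
```

Run:
```python
from h import *
for k in range(20): r.camera('side')
snap('side','s7'); i=cv2.imread('pics/s7.png')[140:230,180:285]
w=snap('wrist','w7'); j=cv2.imread('pics/w7.png')[60:330,150:400]
k=np.hstack([cv2.resize(i,(400,343),interpolation=cv2.INTER_CUBIC),cv2.resize(j,(318,343),interpolation=cv2.INTER_CUBIC)])
cv2.imwrite('pics/c7.png',np.clip(k*1.7,0,255).astype(np.uint8))
d=cv2.absdiff(cv2.imread('pics/w7.png'),cv2.cvtColor(np.asarray(r.camera('wrist')['pixels']),cv2.COLOR_RGB2BGR)); print((d>25).sum())
s=r.get_state();print(s["clock"],s["tcp_pos"],s["ft_force"])
```

```text
1667
18.65 [0.54423199 0.22311754 0.50261811] [ 0.94715995  0.55653064 -0.32032198]
```

View pics/c7.png

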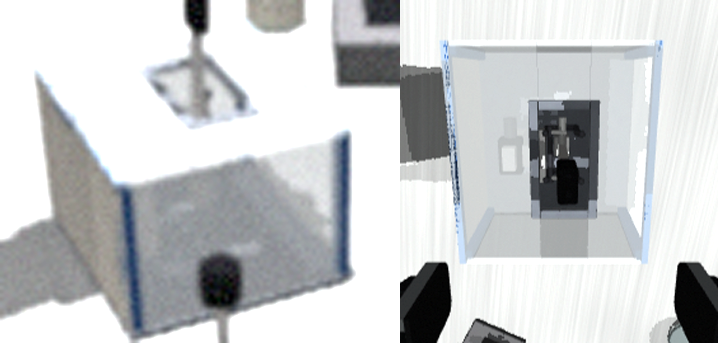

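The image shows the hanger hanging upright in the hook, with the handle at (568,180) and the gripper clear. I'll check that it has stopped swinging, then hand in.

Run:
```python
from h import *
x,y=150+(568-400)*250/318,60+180*270/343
def cen():
    g=cv2.cvtColor(np.asarray(r.camera('wrist')['pixels']),cv2.COLOR_RGB2GRAY)[int(y)-18:int(y)+20,int(x)-13:int(x)+14]
    v,u=np.where(g<22); return round(u.mean(),2),round(v.mean(),2),len(u)
for k in range(12): print(cen(),end=' ')
```

```text
(np.float64(11.98), np.float64(19.61), 626) (np.float64(12.0), np.float64(19.57), 624) (np.float64(11.96), np.float64(19.58), 623) (np.float64(12.0), np.float64(19.61), 625) (np.float64(11.97), np.float64(19.59), 622) (np.float64(11.94), np.float64(19.59), 622) (np.float64(11.92), np.float64(19.58), 621) (np.float64(11.95), np.float64(19.63), 626) (np.float64(12.01), np.float64(19.59), 626) (np.float64(11.94), np.float64(19.61), 618) (np.float64(11.99), np.float64(19.55), 625) (np.float64(12.01), np.float64(19.58), 626)
```

```bash
python3 -c "
from cell import r
print(r.hand_in())"
```

```text
the job is handed in; nothing more can be done
None
```

The job is handed in, with no verdict returned: the square-weight hanger was pressed past the gate, proof-loaded at about 18 N for over a second and released, and the last images show it hanging upright and at rest in the hook.

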